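# Move three round-bottom flasks on one station in a drying-to-constant-weight round

## Robot

A 7-joint arm with a two-finger parallel gripper is mounted at the origin on a cart in front of the work surface, level with it; the furniture and walls round the work are solid. World frame = base frame: x ahead of the robot, y to its left, z up, the work surface at z = 0. Lengths are in m, angles in rad, forces in N, time in s.
With the tool pointing down it reaches from about 0.4 to 0.85 m from the base axis. Payload 10.4 kg.
Tool frame: the origin (TCP) lies where the fingers leave the gripper's body, on its centre line; the fingertips stand 73 mm ahead of it and the grasp point (between the pads) lies 54 mm ahead of it; z points along the fingers, y is the line along which they close (so a half turn about z gives the same grasp; the last joint's range is limited). The gripper opens to 85 mm and grips with 20 to 120 N. Pads are 22 mm wide; open, the fingers measure 114 mm over their backs; the gripper's body (76 mm by 85 mm) begins 54 mm behind the grasp point. The pads swing forward as they close: fully open they stand 13 mm farther back than shut.
Start: joints at [1.111, 0.332, -0.065, 1.46, 0.022, 1.35, -0.088], TCP at [0.264, -0.566, 0.304] pointing down, gripper open.
Joint ranges: [-2.6, 2.6], [-0.5, 2.12], [-1.47, 1.34], [0.16, 2.42], [-1.27, 4.41], [0.06, 2.06], [-2.6, 2.6]. Speed limits (rad/s): [2.22, 2.22, 2.79, 2.79, 3.14, 3.14, 3.14].

## Interface

Orientations are given as a unit quaternion [x, y, z, w].
In Python, from workcell import manip, camera gives the robot as it stands. The module is installed in compiled form; this text tells all that it offers.
- The arm moves only by the shell command python3 -m creep 'ROWS' [OPENING] [FORCE]. ROWS is JSON, a list of rows, each a list of 2 entries, a list of its own where there are three numbers: the shift along the tool's x, y, z in mm, then the turn about the tool's z in rad. In form: [[[tx, ty, tz], twist], ...]. A call has 1 to 5 rows; each row is the pose to reach, as a shift and turn from the pose commanded when the call began, along the tool's axes at that moment; what a row does not reach only later rows make up. A row lasts 1/12 s, in which the tool goes at most 41.7 mm and 7.16 degrees, less where a joint would pass 70% of its speed; a pose out of reach is approached as far as the arm can. A call with a gripper value outside its range is refused whole. OPENING is the opening, from 0 (shut) to 1 (fully open), set as the call begins (- or left out, the last holds). The fingers move at their own pace and stop on an object; FORCE is the grip in N (left out, the last holds). Time passes only in rows, so rows that repeat a pose let the fingers close. It gives the time, the measured TCP pose, the force, the opening and the grip force at its end, in the units of the state.
- manip.get_obs(): the state, without advancing time (a new reading comes with each control period).
- camera(name): name is "side" or "top"; returns a dict with "pixels" (400x640x3 uint8, red, green, blue), "z_map" (400x640 float32, m along the optical axis (not along the pixel's ray), 0 where there is no reading), "fx", "fy", "cx", "cy" (pixels), "extrinsics" (4x4, takes a point from world to camera coordinates). Camera axes: x right, y down, z forward; pixel columns grow to the right and rows downward; lengths in m; the calibration is good to about 2 mm. A picture is of the moment at which its call begins.
- manip.hand_in(): hands the job in; it is judged then, once.
The state is a dict: "clock": time; "joint_pos": joint angles; "joint_velocities": joint speeds; "tau": joint torques, N m; "position": TCP position; "ee_rot": TCP orientation; "ft_force": force on the tool from outside, world axes, zero at the start; "torque": the same for the moment, N m; "grip_width": opening from 0.0 (shut) to 1.0 (fully open); "grasp_force": force on a finger pad.
Only numpy, scipy, OpenCV 4.12 (cv2) and the standard library are available. Lean on these libraries where they do the work, as an engineer would, in place of code of your own. Each camera call takes 0.05 s, during which the arm holds its last target. There are 200 camera calls.

## Task

The three round-bottom flasks are being dried to constant weight and are each due at the next station: the red-sleeved flask goes from the heating block to the cork ring on the bench to cool, the cooled blue-sleeved one from there to the cork ring on the balance, and the weighed yellow-sleeved one from the balance into the heating block. Every station holds one flask, so first park one in the spare black rubber ring; a flask must never be stood or dropped on the bare bench or tipped over. Leave each flask upright and fully down in its seat, the black ring empty again, and the beaker and the brown bottle where they stand.

Things in the scene. Friction and masses are not known exactly. Their poses are not given: they have to be found in the camera images.
- flask_red_mid (a point): round-bottom glass flask, 105 mm high, red neck sleeve, at first in the heating block on the stirrer. Point: on the axis half-way up, 52 mm above the underside; z up the axis. Bulb: 64 mm ball, centre 20 mm below the point. Sleeve: 34 mm wide, from 28 to 48 mm above the point: grip it there from above; neck below it 22 mm. Some 0.13 kg. In a seat it centres itself, but stays about as upright as when let go.
- flask_blue_mid (a point): round-bottom glass flask, 105 mm high, blue neck sleeve, at first in the cork ring on the bench. Point: on the axis half-way up, 52 mm above the underside; z up the axis. Bulb: 64 mm ball, centre 20 mm below the point. Sleeve: 34 mm wide, from 28 to 48 mm above the point: grip it there from above; neck below it 22 mm. Some 0.13 kg. In a seat it centres itself, but stays about as upright as when let go.
- flask_yellow_mid (a point): round-bottom glass flask, 105 mm high, yellow neck sleeve, at first in the cork ring on the balance. Point: on the axis half-way up, 52 mm above the underside; z up the axis. Bulb: 64 mm ball, centre 20 mm below the point. Sleeve: 34 mm wide, from 28 to 48 mm above the point: grip it there from above; neck below it 22 mm. Some 0.13 kg. In a seat it centres itself, but stays about as upright as when let go.
- heating_seat (a point): aluminium heating block, 125 mm diameter, 40 mm high, with a bowl for one flask (mouth 60 mm), fixed on the round plate of the blue-green stirrer (case 369 x 183 mm, plate 128 mm up). Point: centre of the bowl's mouth, level with the block's top, 168 mm above the bench. A seated flask has its underside 17 mm below the point, its own point 35 mm above it.
- balance_seat (a point): cork flask ring, 83 mm wide, 27 mm high, fixed on the pan of the cream balance (222 x 190 x 72 mm). Point: centre of the ring, level with its top, 95 mm above the bench. A seated flask has its underside 14 mm below the point, its own point 39 mm above it.
- cooling_seat (a point): cork flask ring, 83 mm wide, 27 mm high, fixed on the bench: the cooling place. Point: centre of the ring, level with its top, 27 mm above the bench. A seated flask has its underside 14 mm below the point, its own point 39 mm above it.
- spare_seat (a point): spare black rubber flask ring, 92 mm wide, bore 48 mm, 25 mm high, fixed on the bench, empty at first. Point: centre of the ring, level with its top, 25 mm above the bench. A seated flask has its underside 11 mm below the point, its own point 41 mm above it.
- beaker_mid (a point): bystander: empty glass beaker, 59 mm wide, 72 mm high, loose behind the work; point: its centre
- amber_bottle_mid (a point): bystander: small brown bottle, black cap, 42 mm wide, 93 mm high, loose behind the work; point: its centre
Not all that is in view belongs to the job. What is shaped like the part that bears flask_yellow_mid but turquoise is not meant.

How it is judged:
On the way:
1. one of the flasks is parked in the spare black rubber ring (((horizontal distance between flask_red_mid and spare_seat below 0.018 m and z of flask_red_mid in the frame of spare_seat between 0.0332 and 0.0492 m and angle between flask_red_mid's own z axis and vertical below 0.5 rad) or (horizontal distance between flask_blue_mid and spare_seat below 0.018 m and z of flask_blue_mid in the frame of spare_seat between 0.0332 and 0.0492 m and angle between flask_blue_mid's own z axis and vertical below 0.5 rad) or (horizontal distance between flask_yellow_mid and spare_seat below 0.018 m and z of flask_yellow_mid in the frame of spare_seat between 0.0332 and 0.0492 m and angle between flask_yellow_mid's own z axis and vertical below 0.5 rad))), for 0.2 s.
At the end, for the whole second after the job is handed in: Red flask in the bench cork ring, blue in the balance's cork ring, yellow in the heating block: each fully down (middle within 18 mm of the seat's axis, height within 8 mm of seated), within 28 degrees of upright and at rest, so that the black ring is empty (horizontal distance between flask_red_mid and cooling_seat below 0.018 m and z of flask_red_mid in the frame of cooling_seat between 0.0307 and 0.0467 m and angle between each of flask_red_mid, flask_blue_mid, flask_yellow_mid's own z axis and vertical below 0.5 rad and linear speed of each of flask_red, flask_blue, flask_yellow below 0.02 m/s and angular speed of each of flask_red, flask_blue, flask_yellow below 0.2 rad/s and horizontal distance between flask_blue_mid and balance_seat below 0.018 m and z of flask_blue_mid in the frame of balance_seat between 0.0307 and 0.0467 m and horizontal distance between flask_yellow_mid and heating_seat below 0.018 m and z of flask_yellow_mid in the frame of heating_seat between 0.0273 and 0.0433 m); the robot touches nothing.
It fails at once if the red flask is tipped over, or dropped or stood on the bench (angle between flask_red_mid's own z axis and vertical above 0.9 rad or height (world z) of flask_red_mid below 0.056 m).
It fails at once if the blue flask is tipped over, or dropped or stood on the bench (angle between flask_blue_mid's own z axis and vertical above 0.9 rad or height (world z) of flask_blue_mid below 0.056 m).
It fails at once if the yellow flask is tipped over, or dropped or stood on the bench (angle between flask_yellow_mid's own z axis and vertical above 0.9 rad or height (world z) of flask_yellow_mid below 0.056 m).
It fails at once if the beaker or the brown bottle is disturbed (distance of any of beaker_mid, amber_bottle_mid from where it was at the start of the episode above 0.025 m).
It also fails if it takes over 96 s, if anything falls off the work surface, if the arm or the gripper's body presses on something with over 40 N, if the wrist force passes 120 N, or if a joint passes its speed limit or range.

## Working session

There is one attempt and no reset: what is moved stays moved. The work goes in short steps, Python scripts to look and compute and a shell command to move; the robot and the scene stay as the last step left them, time stands still between calls to the robot, and variables do not carry over. Pictures are saved under pics/ and viewed, at most 14 in all, crops included, and the job is handed in when it is done.

```bash
mkdir -p pics
python3 - <<'E'
from workcell import manip, camera
import cv2,numpy as np
for n in("top","side"):
    c=camera(n); cv2.imwrite(f"pics/{n}0.png",c["pixels"][:,:,::-1]); np.savez(f"{n}0.npz",**c)
    print(n,c["fx"],c["cx"],c["cy"],np.round(c["extrinsics"],3).tolist())
o=manip.get_obs();print({k:np.round(v,3).tolist() for k,v in o.items()})
E
```

```text
top 385.98761787821337 316.74473224032346 199.73653599504084 [[0.0, -1.0, -0.004, 0.021], [-0.997, 0.0, -0.077, 0.57], [0.077, 0.004, -0.997, 0.999], [0.0, 0.0, 0.0, 1.0]]
side 453.27729043080285 325.43899923461146 197.894803087049 [[-0.905, -0.425, -0.011, 0.511], [-0.224, 0.499, -0.837, 0.214], [0.362, -0.755, -0.546, 1.122], [0.0, 0.0, 0.0, 1.0]]
{'clock': 0.1, 'joint_pos': [1.111, 0.333, -0.065, 1.461, 0.022, 1.35, -0.089], 'joint_velocities': [-0.001, -0.001, 0.001, -0.002, -0.001, -0.001, -0.001], 'tau': [0.001, -62.674, 0.049, -39.243, 0.016, 0.007, -0.0], 'position': [0.264, -0.566, 0.303], 'ee_rot': [0.976, 0.217, -0.0, -0.001], 'ft_force': [-1.125, 0.371, -0.345], 'torque': [0.047, 0.038, 0.02], 'grasp_force': 0.0, 'grip_width': 0.998}
```

View pics/top0.png

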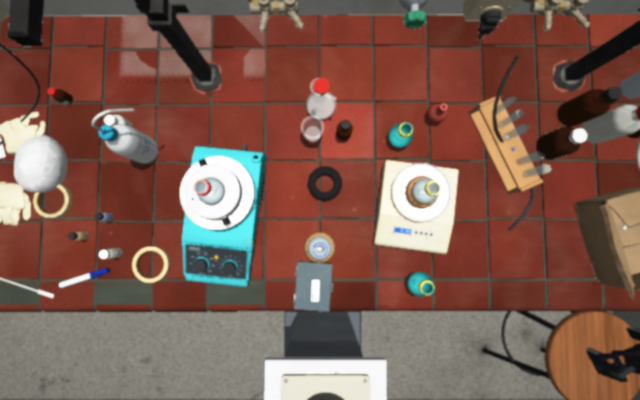

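View pics/side0.png

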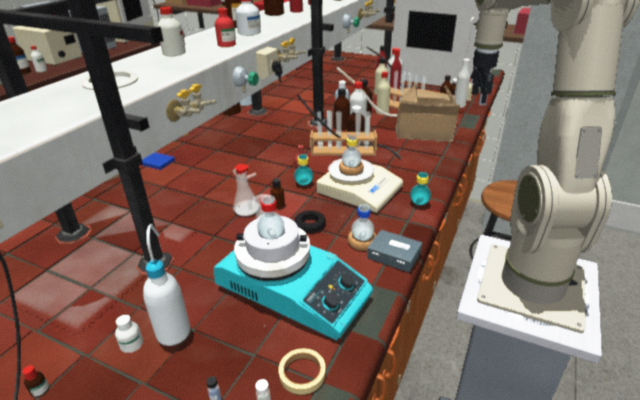

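The top view shows these candidates:
- **Red:** heating-block flask at (208,190). The decoy is the red-capped Erlenmeyer at (321,88).
- **Blue:** cork ring on the bench at (320,247). The decoy is the blue-capped wash bottle at (108,133).
- **Yellow:** clear flask on the balance at (428,188). The turquoise decoys are at (401,135) and (420,284).
- **Rings:** the black ring is at (325,183). The beige tape rings at (150,265) and (52,200) are not seats.

By the description I choose (208,190), (320,247), (428,188) and the black ring.

```bash
cat > h.py <<'E'
import numpy as np,cv2
from workcell import manip,camera
def load(n): return dict(np.load(n))
def cast(c,u,v,z):
    E=c["extrinsics"];R,t=E[:3,:3],E[:3,3];C=-R.T@t
    d=R.T@np.array([(u-c["cx"])/c["fx"],(v-c["cy"])/c["fy"],1]);return C+d*(z-C[2])/d[2]
def cloud(c):
    v,u=np.mgrid[:400,:640];Z=c["z_map"];P=np.stack([(u-c["cx"])/c["fx"]*Z,(v-c["cy"])/c["fy"]*Z,Z],-1)
    return (P-c["extrinsics"][:3,3])@c["extrinsics"][:3,:3]
HUE={"red":((0,8),(172,180)),"blue":((105,125),),"yellow":((20,34),)}
def mask(c,col,box):
    h=cv2.cvtColor(c["pixels"],cv2.COLOR_RGB2HSV);m=np.zeros((400,640),bool)
    for a,b in HUE[col]: m|=(h[...,0]>=a)&(h[...,0]<=b)
    m&=(h[...,1]>110)&(h[...,2]>70)
    k=np.zeros_like(m);x0,y0,x1,y1=box;k[y0:y1,x0:x1]=1;return m&k
E
python3 - <<'E'
from h import *
T=load("top0.npz");S=load("side0.npz");PT=cloud(T);PS=cloud(S)
B={"red":((190,172,226,208),(255,194,282,214),.251),"blue":((305,232,336,263),(352,203,374,222),.114),"yellow":((412,176,442,204),(340,136,362,156),.182)}
for k,(bt,bs,zt) in B.items():
    m=mask(T,k,bt);v,u=np.nonzero(m);p=PT[m]
    print(k,len(u),"top px",u.min(),u.max(),v.min(),v.max(),"cast centre",cast(T,(u.min()+u.max())/2,(v.min()+v.max())/2,zt-.005).round(3),"cloud med",np.median(p,0).round(3))
    m=mask(S,k,bs);v,u=np.nonzero(m);p=PS[m]
    print("  side px",len(u),u.min(),u.max(),v.min(),v.max(),"cast",cast(S,(u.min()+u.max())/2,(v.min()+v.max())/2,zt-.01).round(3),"cloud",np.median(p,0).round(3), p[:,2].max().round(3))
# rings by cloud height
def circ(name,box,lo,hi,extra=None):
    x0,y0,x1,y1=box;P=PT[y0:y1,x0:x1].reshape(-1,3);I=T["pixels"][y0:y1,x0:x1].reshape(-1,3)
    s=(P[:,2]>lo)&(P[:,2]<hi)
    if extra:s&=I.max(1)<extra
    (a,b),r=cv2.minEnclosingCircle(P[s][:,:2].astype(np.float32));print(name,s.sum(),round(a,3),round(b,3),round(r,4))
circ("spare",(300,160,350,206),.015,.035,70)
circ("block",(180,160,245,230),.155,.180)
circ("balring",(395,165,450,220),.085,.105)
circ("coolring",(298,228,340,270),.018,.034)
a=T["pixels"][150:275,180:450,::-1];b=S["pixels"][130:280,240:420,::-1]
a=cv2.resize(a,(800,370),interpolation=cv2.INTER_CUBIC);cv2.imwrite("pics/crop1.png",a)
for n,(u,v) in {"beaker":(312,130),"amber":(344,129),"turq1":(403,130),"turq2":(424,286)}.items(): print(n,PT[v,u].round(3))
E
```

```text
red 33 top px 201 210 181 194 cast centre [0.578 0.25  0.246] cloud med [0.576 0.245 0.248]
  side px 175 255 281 194 213 cast [0.58  0.26  0.241] cloud [0.577 0.268 0.237] 0.252Traceback (most recent call last):
  File "<stdin>", line 6, in <module>
    return umr_minimum(a, axis, None, out, keepdims, initial, where)
ValueError: zero-size array to reduction operation minimum which has no identity
```

Run:
```python
from h import *
T=load("top0.npz");S=load("side0.npz")
a=T["pixels"][150:275,180:450,::-1];cv2.imwrite("pics/crop1.png",cv2.resize(a,(800,370),interpolation=cv2.INTER_CUBIC))
def circ(name,c,box,lo,hi,extra=None):
    x0,y0,x1,y1=box;P=cloud(c)[y0:y1,x0:x1].reshape(-1,3);I=c["pixels"][y0:y1,x0:x1].reshape(-1,3)
    s=(P[:,2]>lo)&(P[:,2]<hi)
    if extra:s&=I.max(1)<extra
    if s.sum()<3:print(name,"none");return
    (x,y),r=cv2.minEnclosingCircle(P[s][:,:2].astype(np.float32));print(name,s.sum(),round(x,3),round(y,3),"r",round(r,4),"med",np.median(P[s],0).round(3),"zmax",P[s][:,2].max().round(3))
for n,bt,bs,zt in(("red",(190,172,226,208),(250,190,285,216),.251),("blue",(300,230,340,265),(350,200,376,225),.114),("yel",(410,174,444,206),(338,134,364,158),.182)):
    circ(n+" top",T,bt,zt-.012,zt+.01);circ(n+" side",S,bs,zt-.02,zt+.01)
circ("spare",T,(300,160,350,206),.015,.035,70)
circ("block",T,(180,160,245,230),.155,.180)
circ("balring",T,(395,165,450,220),.085,.105)
circ("coolring",T,(298,228,340,270),.018,.034)
P=cloud(T)
for n,(u,v) in {"beaker":(312,130),"amber":(344,129),"turq1":(403,130),"turq2":(424,286)}.items(): print(n,P[v,u].round(3))
```

```text
red top 152 0.58 0.259 r 0.0171 med [0.58  0.258 0.25 ] zmax 0.257
red side 225 0.578 0.263 r 0.0177 med [0.575 0.268 0.247] zmax 0.258
blue top 87 0.445 0.014 r 0.0169 med [0.445 0.013 0.113] zmax 0.119
blue side 151 0.443 0.017 r 0.0192 med [0.442 0.024 0.111] zmax 0.12
yel top 129 0.585 -0.24 r 0.017 med [ 0.584 -0.238  0.18 ] zmax 0.188
yel side 107 0.584 -0.236 r 0.0192 med [ 0.582 -0.229  0.178] zmax 0.188
spare 598 0.615 0.001 r 0.0449 med [0.614 0.002 0.024] zmax 0.031
block 1745 0.579 0.261 r 0.0811 med [0.576 0.251 0.167] zmax 0.179
balring 267 0.586 -0.24 r 0.0405 med [ 0.578 -0.22   0.092] zmax 0.098
coolring 318 0.433 0.026 r 0.0559 med [0.44  0.018 0.025] zmax 0.034
beaker [0.763 0.034 0.002]
amber [ 0.744 -0.048  0.084]
turq1 [ 0.759 -0.212  0.016]
turq2 [ 0.343 -0.262  0.008]
```

View pics/crop1.png

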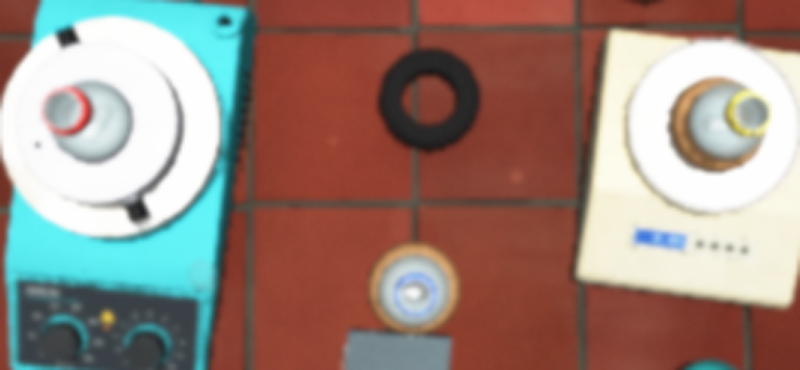

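The crop confirms the choice. Red sleeve is at crop (67,110) on the block, blue at (415,290) in the bench cork ring, yellow at (748,113) on a clear flask in the balance ring, and the empty black ring at (430,98). I'll square the tool to world and rise first, then go above yellow.

```bash
python3 -m creep '[[[0,0,-20],0.11],[[0,0,-40],0.22],[[0,0,-70],0.33],[[0,0,-97],0.4375],[[0,0,-97],0.4375]]' 1 40; python3 -m creep '[[[0,0,0],0]]'
```

```text
clock: 0.52
position: [0.2648, -0.5671, 0.4067]
ee_rot: [1.0, -0.004, 0.002, 0.003]
ft_force: [1.1, -1.0, 1.2]
grip_width: 1.002
grasp_force: 0.0
clock: 0.6
position: [0.2646, -0.5666, 0.4022]
ee_rot: [1.0, -0.0, 0.001, 0.001]
ft_force: [-0.8, -0.3, -1.6]
grip_width: 0.995
grasp_force: 0.0
```

```bash
python3 -m creep '[[[20,-20,0],0],[[42,-43,0],0],[[65,-66,0],0],[[88,-90,0],0],[[110,-112,0],0]]' >/dev/null; python3 -m creep '[[[23,-24,0],0],[[46,-47,0],0],[[69,-71,0],0],[[92,-94,0],0],[[115,-117,0],0]]' >/dev/null; python3 -m creep '[[[23,-24,0],0],[[46,-47,0],0],[[69,-71,0],0],[[85,-88,0],0],[[95,-98,0],0]]'>/dev/null; python3 -m creep '[[[0,0,20],0],[[0,0,50],0],[[0,0,80],0],[[0,0,100],0],[[0,0,100],0]]'
python3 - <<'E'
from h import *
c=camera("side");cv2.imwrite("pics/s1.png",cv2.resize(c["pixels"][60:220,240:480,::-1],(720,480)))
print(manip.get_obs()["position"],manip.get_obs()["joint_pos"])
E
```

```text
clock: 2.27
position: [0.5823, -0.2399, 0.2949]
ee_rot: [1.0, -0.0, -0.004, -0.001]
ft_force: [0.1, 0.4, -0.4]
grip_width: 0.998
grasp_force: 0.0
[ 0.58317679 -0.24005872  0.29814248] [ 0.52209822  0.36439219 -0.26652676  1.43825389  0.09621856  1.35717363
 -1.320333  ]
```

View pics/s1.png

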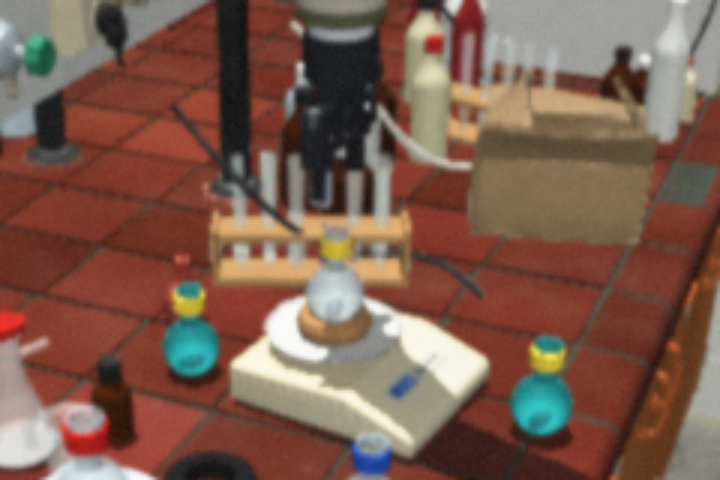

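The open gripper sits centred over the yellow sleeve: fingers about (335,180), sleeve (337,245) in the crop. I'll descend and grip.

```bash
python3 -m creep '[[[1,0,20],0],[[2,0,40],0],[[2,0,60],0],[[2,0,72],0],[[2,0,74],0]]'; python3 -m creep '[[[0,0,0],0],[[0,0,0],0],[[0,0,0],0],[[0,0,0],0],[[0,0,0],0]]' 0 40 ; python3 -m creep '[[[0,0,0],0],[[0,0,0],0],[[0,0,0],0],[[0,0,0],0],[[0,0,0],0]]'
```

```text
clock: 2.73
position: [0.5861, -0.2398, 0.2257]
ee_rot: [1.0, -0.0, -0.001, -0.0]
ft_force: [-1.0, 0.3, 0.1]
grip_width: 1.005
grasp_force: 0.0
clock: 3.15
position: [0.5871, -0.24, 0.2282]
ee_rot: [1.0, -0.0, 0.001, 0.001]
ft_force: [-0.1, -1.0, 2.1]
grip_width: 0.383
grasp_force: 39.4
clock: 3.57
position: [0.5871, -0.24, 0.2281]
ee_rot: [1.0, -0.0, 0.001, 0.001]
ft_force: [-0.9, -2.0, 6.3]
grip_width: 0.385
grasp_force: 39.6
```

```bash
python3 -m creep '[[[0,0,-10],0],[[0,0,-30],0],[[0,0,-60],0],[[0,0,-90],0],[[0,0,-100],0]]'; python3 -m creep '[[[0,0,0],0],[[0,0,0],0]]'
python3 - <<'E'
from h import *
c=camera("side");cv2.imwrite("pics/s2.png",cv2.resize(c["pixels"][60:220,240:480,::-1],(720,480)))
print(manip.get_obs()["position"])
E
```

```text
clock: 3.98
position: [0.5875, -0.2395, 0.332]
ee_rot: [1.0, -0.0, 0.002, 0.001]
ft_force: [1.2, 1.2, -0.6]
grip_width: 0.389
grasp_force: 40.1
clock: 4.15
position: [0.5865, -0.2394, 0.3264]
ee_rot: [1.0, -0.0, -0.0, -0.0]
ft_force: [0.3, 0.3, -2.1]
grip_width: 0.386
grasp_force: 40.1
[ 0.58618993 -0.23932898  0.3252543 ]
```

View pics/s2.png

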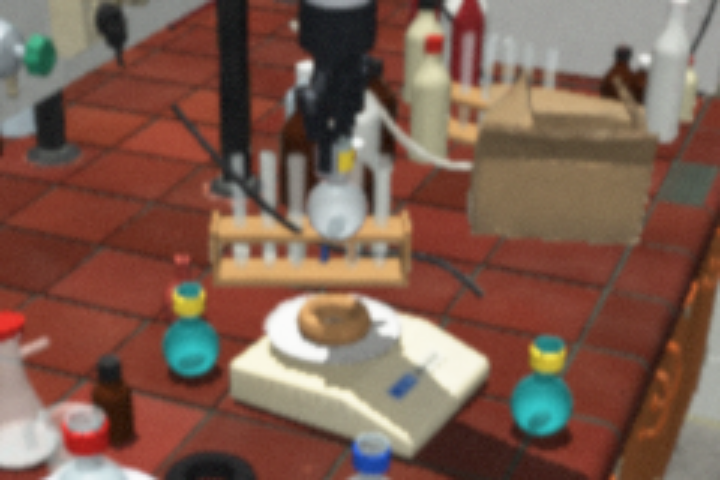

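Yellow is held upright, bulb at crop (336,207), and the balance ring is now empty. Next it goes over the spare ring.

```bash
python3 -m creep '[[[2,-16,0],0],[[5,-40,0],0],[[9,-70,0],0],[[12,-100,0],0],[[15,-128,0],0]]' >/dev/null; python3 -m creep '[[[3,-28,0],0],[[6,-56,0],0],[[9,-82,0],0],[[12,-102,0],0],[[13,-112,0],0]]'>/dev/null; python3 -m creep '[[[0,0,15],0],[[0,0,45],0],[[0,0,75],0],[[0,0,105],0],[[0,0,125],0]]'; python3 -m creep '[[[0,0,0],0],[[0,0,0],0]]'
python3 - <<'E'
from h import *
c=camera("side");cv2.imwrite("pics/s3.png",cv2.resize(c["pixels"][120:280,220:460,::-1],(720,480)))
c=camera("top");np.savez("top1.npz",**c)
print(manip.get_obs()["position"],manip.get_obs()["joint_pos"])
E
```

```text
clock: 5.45
position: [0.613, -0.0008, 0.1973]
ee_rot: [1.0, -0.001, -0.003, 0.0]
ft_force: [0.0, 0.3, -1.9]
grip_width: 0.384
grasp_force: 40.1
clock: 5.62
position: [0.614, -0.0004, 0.2005]
ee_rot: [1.0, -0.001, -0.002, 0.0]
ft_force: [-0.2, -0.1, -1.6]
grip_width: 0.38
grasp_force: 40.1
[6.15400108e-01 1.11918779e-04 2.03226333e-01] [ 0.22521042  0.40990961 -0.37936306  1.59545305  0.16158255  1.16572639
 -1.76122441]
```

View pics/s3.png

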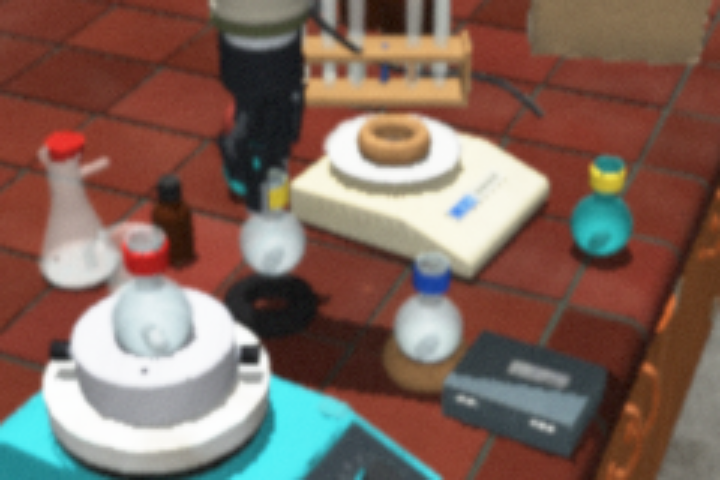

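The flask hangs over the black ring: bulb (272,240), ring (272,305). I'll lower it and feel for contact.

```bash
python3 -m creep '[[[0,0,12],0],[[0,0,26],0],[[0,0,36],0],[[0,0,37],0],[[0,0,37],0]]' | grep -E "pos|ft"; python3 -m creep '[[[0,0,2],0],[[0,0,4],0],[[0,0,4],0]]'| grep -E "pos|ft";python3 -m creep '[[[0,0,2],0],[[0,0,3],0],[[0,0,3],0]]'| grep -E "pos|ft"
```

```text
position: [0.6148, 0.0005, 0.1647]
ft_force: [-0.3, -0.2, -1.4]
position: [0.6155, 0.0007, 0.1616]
ft_force: [1.4, 0.6, -0.0]
position: [0.6164, 0.0012, 0.16]
ft_force: [1.4, 1.9, 9.0]
```

Contact at TCP z 0.160, as expected. I'll release, rise and check.

```bash
python3 -m creep '[[[0,0,0],0],[[0,0,0],0],[[0,0,0],0],[[0,0,0],0],[[0,0,0],0]]' 1 | grep -E "grip"; python3 -m creep '[[[0,0,-10],0],[[0,0,-30],0],[[0,0,-60],0],[[0,0,-90],0],[[0,0,-110],0]]' >/dev/null; python3 -m creep '[[[-20,-2,0],0],[[-50,-4,0],0],[[-85,-7,0],0],[[-120,-10,0],0],[[-150,-13,0],0]]' > /dev/null;python3 -m creep '[[[-15,-1,0],0],[[-21,-1,0],0],[[-21,-1,0],0]]'
python3 - <<'E'
from h import *
c=camera("side");cv2.imwrite("pics/s4.png",cv2.resize(c["pixels"][120:280,220:460,::-1],(720,480)))
print(manip.get_obs()["position"],manip.get_obs()["joint_pos"])
E
```

```text
grip_width: 0.996
clock: 8.13
position: [0.4433, 0.0145, 0.2688]
ee_rot: [1.0, -0.0, 0.001, 0.001]
ft_force: [0.7, 0.3, -0.1]
grip_width: 0.998
grasp_force: 0.0
[0.44422112 0.01443865 0.26872823] [ 0.29991187 -0.02287128 -0.42547361  1.94084514 -0.00923852  1.21998087
 -1.69386011]
```

View pics/s4.png

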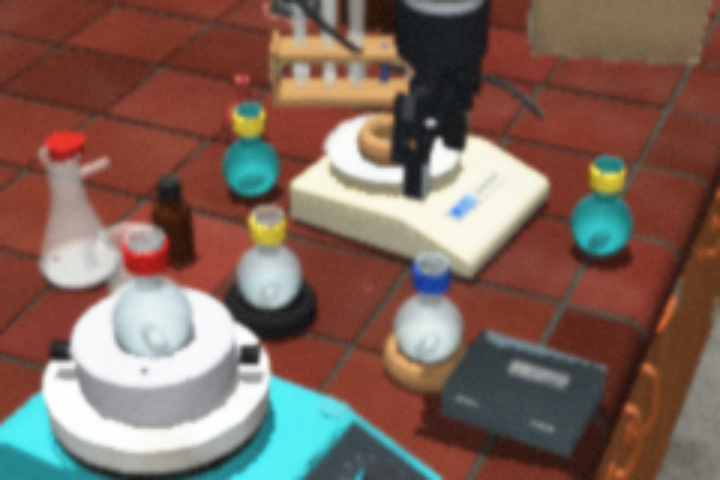

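Yellow stands upright in the black ring: sleeve (267,225), bulb (270,275). The gripper is above blue (432,272). I'll pick blue up.

```bash
python3 -m creep '[[[0,0,20],0],[[0,0,50],0],[[0,0,80],0],[[0,0,102],0],[[0,0,108],0]]' >/dev/null; python3 -m creep '[[[0,0,0],0],[[0,0,0],0]]'|grep -E "pos|ft"; python3 -m creep '[[[0,0,0],0],[[0,0,0],0],[[0,0,0],0],[[0,0,0],0],[[0,0,0],0]]' 0 40 ; python3 -m creep '[[[0,0,0],0],[[0,0,0],0],[[0,0,0],0]]' >/dev/null;  python3 -m creep '[[[0,0,-10],0],[[0,0,-30],0],[[0,0,-60],0],[[0,0,-95],0],[[0,0,-120],0]]' >/dev/null; python3 -m creep '[[[0,0,-20],0],[[0,0,-40],0],[[0,0,-40],0],[[0,0,-40],0]]'
python3 - <<'E'
from h import *
c=camera("side");cv2.imwrite("pics/s5.png",cv2.resize(c["pixels"][90:250,260:500,::-1],(720,480)))
print(manip.get_obs()["position"])
E
```

```text
position: [0.4448, 0.0147, 0.1607]
ft_force: [0.6, 0.6, 0.4]
clock: 9.18
position: [0.4442, 0.0144, 0.1606]
ee_rot: [1.0, -0.0, 0.001, 0.0]
ft_force: [-0.4, -1.3, 3.3]
grip_width: 0.389
grasp_force: 39.3
clock: 10.18
position: [0.4439, 0.0147, 0.3207]
ee_rot: [1.0, -0.0, 0.001, 0.0]
ft_force: [-0.4, 1.6, -3.2]
grip_width: 0.378
grasp_force: 40.1
[0.44349249 0.01459174 0.31958925]
```

View pics/s5.png

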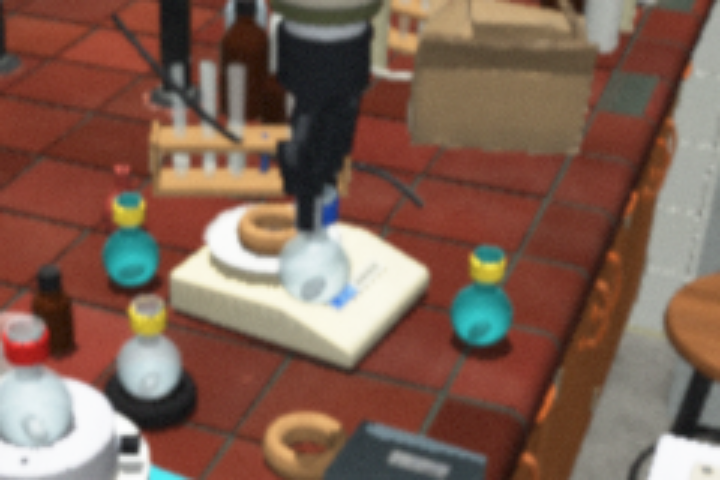

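Blue is held upright (bulb at (315,265)) and the bench cork ring is empty (305,440). Carrying it to the balance.

```bash
python3 -m creep '[[[8,15,0],0],[[22,39,0],0],[[38,68,0],0],[[55,98,0],0],[[70,126,0],0]]' >/dev/null; python3 -m creep '[[[17,30,0],0],[[34,60,0],0],[[50,90,0],0],[[65,117,0],0],[[72,129,0],0]]'>/dev/null; python3 -m creep '[[[0,0,10],0],[[0,0,30],0],[[0,0,55],0],[[0,0,75],0],[[0,0,85],0]]'>/dev/null; python3 -m creep '[[[0,0,0],0],[[0,0,0],0]]'|grep -E "pos|ft"; python3 -m creep '[[[0,0,2],0],[[0,0,5],0],[[0,0,5],0]]'| grep -E "pos|ft";python3 -m creep '[[[0,0,2],0],[[0,0,3],0],[[0,0,3],0]]'| grep -E "pos|ft"
```

```text
position: [0.5853, -0.24, 0.2346]
ft_force: [-0.1, 0.3, -1.2]
position: [0.5857, -0.2407, 0.2303]
ft_force: [-0.0, -1.4, -0.5]
position: [0.5859, -0.2414, 0.2287]
ft_force: [-3.8, -1.5, 8.5]
```

```bash
python3 -m creep '[[[0,0,0],0],[[0,0,0],0],[[0,0,0],0],[[0,0,0],0],[[0,0,0],0]]' 1 | grep -E "grip"; python3 -m creep '[[[0,0,-10],0],[[0,0,-35],0],[[0,0,-70],0],[[0,0,-105],0],[[0,0,-140],0]]' >/dev/null; python3 -m creep '[[[0,-20,-20],0],[[0,-55,-32],0],[[0,-90,-32],0],[[-1,-125,-32],0],[[-1,-160,-32],0]]' > /dev/null;python3 -m creep '[[[0,-35,0],0],[[-1,-70,0],0],[[-1,-105,0],0],[[-2,-140,0],0],[[-2,-175,0],0]]'>/dev/null
python3 -m creep '[[[0,-35,0],0],[[-1,-70,0],0],[[-2,-105,0],0],[[-2,-140,0],0],[[-3,-165,0],0]]'
python3 - <<'E'
from h import *
c=camera("side");cv2.imwrite("pics/s6.png",cv2.resize(c["pixels"][90:290,200:440,::-1],(720,600)))
print(manip.get_obs()["position"],manip.get_obs()["joint_pos"])
E
```

```text
grip_width: 0.998
clock: 14.23
position: [0.579, 0.2629, 0.3997]
ee_rot: [1.0, 0.001, 0.0, -0.001]
ft_force: [1.1, 0.5, -0.6]
grip_width: 0.996
grasp_force: 0.0
[0.57738491 0.26759132 0.39915659] [-0.15063441  0.37121184 -0.49292336  1.24570226  0.16885008  1.56467806
 -2.17917383]
```

View pics/s6.png

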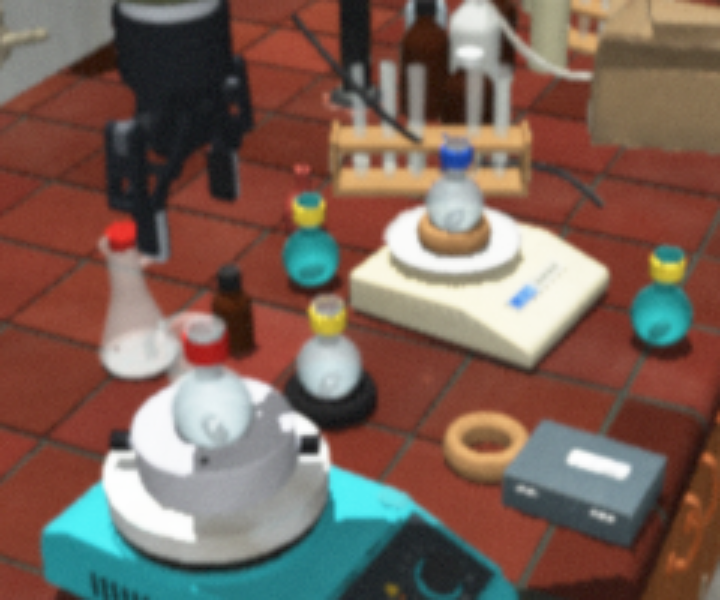

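Blue is upright on the balance (455,200). The gripper is over red, whose sleeve is at (207,340). I'll go down to red.

```bash
python3 -m creep '[[[0,0,5],0],[[0,0,20],0],[[0,0,30],0],[[0,0,30],0],[[0,0,30],0]]' |grep -E "pos|ft"
```

```text
position: [0.5801, 0.2583, 0.3687]
ft_force: [-0.1, -0.4, 1.0]
```

```bash
python3 -m creep '[[[0,-1,20],0],[[0,-1,45],0],[[0,-1,65],0],[[0,-1,71],0],[[0,-1,71],0]]' |grep -E "pos|ft"; python3 -m creep '[[[0,0,0],0],[[0,0,0],0],[[0,0,0],0],[[0,0,0],0],[[0,0,0],0]]' 0 40 ; python3 -m creep '[[[0,0,0],0],[[0,0,0],0],[[0,0,0],0]]' | grep -E "pos|ft";  python3 -m creep '[[[0,0,-10],0],[[0,0,-30],0],[[0,0,-60],0],[[0,0,-80],0],[[0,0,-90],0]]'
python3 - <<'E'
from h import *
c=camera("side");cv2.imwrite("pics/s7.png",cv2.resize(c["pixels"][90:290,200:440,::-1],(720,600)))
c=camera("top");np.savez("top2.npz",**c)
x0,y0,x1,y1=180,160,245,230
P=cloud(c)[y0:y1,x0:x1].reshape(-1,3)
P=cloud(c);Q=P[225:270,298:340].reshape(-1,3);s=(Q[:,2]>.015)&(Q[:,2]<.035);w=Q[s];w=w[w[:,0]>.395]
print("cool ring",w[:,:2].min(0),w[:,:2].max(0))
print(manip.get_obs()["position"])
E
```

```text
position: [0.5799, 0.2597, 0.2971]
ft_force: [-0.3, 0.2, -0.2]
clock: 15.53
position: [0.5803, 0.2605, 0.2989]
ee_rot: [1.0, -0.0, 0.001, -0.0]
ft_force: [1.1, -1.1, 3.6]
grip_width: 0.386
grasp_force: 39.3
position: [0.5803, 0.2605, 0.2988]
ft_force: [-0.3, -1.2, 6.1]
clock: 16.2
position: [0.5801, 0.2609, 0.3912]
ee_rot: [1.0, -0.0, 0.001, -0.001]
ft_force: [-0.0, 0.0, -0.7]
grip_width: 0.379
grasp_force: 40.1
cool ring [ 0.39706664 -0.02455736] [0.48720578 0.06984212]
[0.5801963  0.26081711 0.38956372]
```

View pics/s7.png

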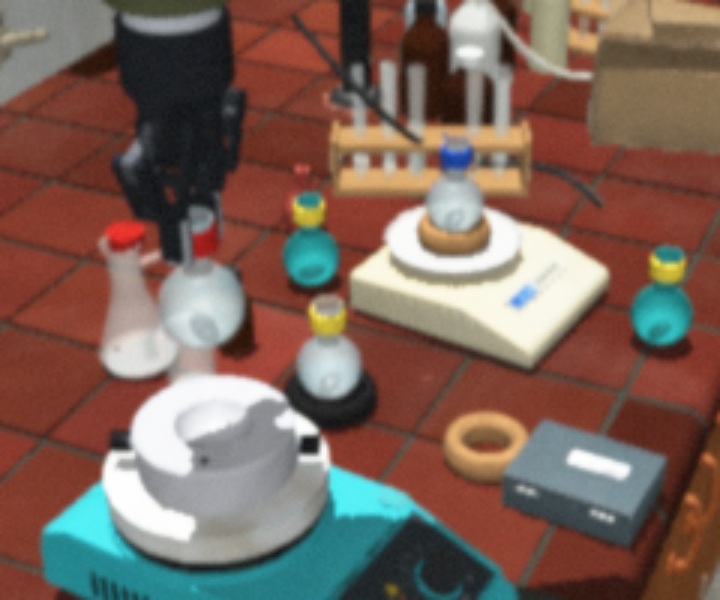

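Red is held upright (bulb (202,305)) and the block's bowl is empty (220,420). Carrying red to the bench cork ring.

```bash
python3 -m creep '[[[-8,15,0],0],[[-22,39,0],0],[[-38,68,0],0],[[-54,98,0],0],[[-69,125,0],0]]' >/dev/null; python3 -m creep '[[[-16,30,0],0],[[-32,58,0],0],[[-48,87,0],0],[[-60,110,0],0],[[-67,121,0],0]]'>/dev/null; python3 -m creep '[[[0,0,10],0],[[0,0,35],0],[[0,0,65],0],[[0,0,95],0],[[0,0,125],0]]'>/dev/null; python3 -m creep '[[[0,0,30],0],[[0,0,60],0],[[0,0,80],0],[[0,0,90],0],[[0,0,90],0]]'|grep -E "pos|ft";python3 -m creep '[[[0,0,0],0],[[0,0,0],0]]'|grep -E "pos|ft"
```

```text
position: [0.4421, 0.015, 0.1699]
ft_force: [-0.7, -0.5, -0.7]
position: [0.4445, 0.0149, 0.1739]
ft_force: [-0.7, 0.3, -1.3]
```

```bash
python3 -m creep '[[[0,0,3],0],[[0,0,7],0],[[0,0,9],0],[[0,0,9],0]]'| grep -E "pos|ft";python3 -m creep '[[[0,0,2],0],[[0,0,4],0],[[0,0,4],0]]'| grep -E "pos|ft"
```

```text
position: [0.4438, 0.0146, 0.1638]
ft_force: [0.3, -0.1, -1.2]
position: [0.4454, 0.0152, 0.1615]
ft_force: [0.1, 2.6, 11.4]
```

Contact. I'll release, rise, and go above yellow in the spare ring at (0.615, 0.001).

```bash
python3 -m creep '[[[0,0,0],0],[[0,0,0],0],[[0,0,0],0],[[0,0,0],0],[[0,0,0],0]]' 1 | grep -E "grip"; python3 -m creep '[[[0,0,-10],0],[[0,0,-30],0],[[0,0,-60],0],[[0,0,-90],0],[[0,0,-110],0]]' >/dev/null; python3 -m creep '[[[20,2,0],0],[[50,4,0],0],[[85,7,0],0],[[120,10,0],0],[[150,13,0],0]]' > /dev/null;python3 -m creep '[[[15,1,0],0],[[21,1,0],0],[[21,1,0],0],[[21,1,0],0]]'|grep -E "pos"
python3 - <<'E'
from h import *
c=camera("side");cv2.imwrite("pics/s8.png",cv2.resize(c["pixels"][120:280,220:460,::-1],(720,480)))
print(manip.get_obs()["position"])
E
```

```text
grip_width: 1.002
position: [0.6142, 0.0007, 0.2701]
[0.61398951 0.00073683 0.27030485]
```

View pics/s8.png

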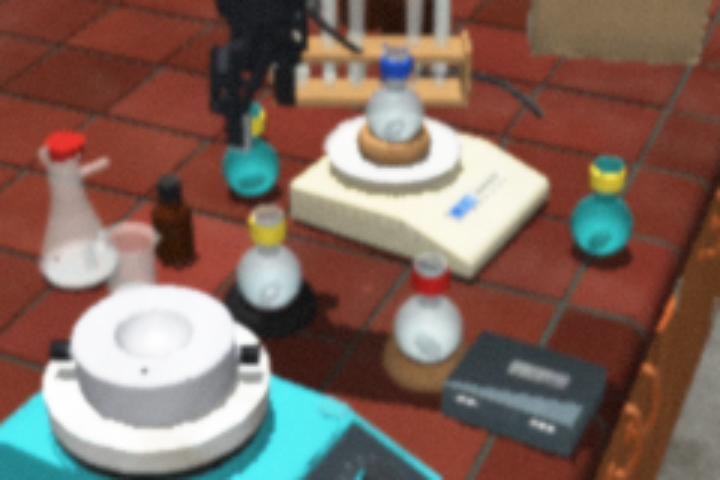

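Red is upright in the bench ring (428,310). The gripper is above yellow (267,240). I'll pick yellow up and lift it high.

```bash
python3 -m creep '[[[0,0,20],0],[[0,0,50],0],[[0,0,80],0],[[0,0,102],0],[[0,0,109],0]]' >/dev/null; python3 -m creep '[[[0,0,0],0],[[0,0,0],0]]'|grep -E "pos|ft"; python3 -m creep '[[[0,0,0],0],[[0,0,0],0],[[0,0,0],0],[[0,0,0],0],[[0,0,0],0]]' 0 40 ; python3 -m creep '[[[0,0,0],0],[[0,0,0],0],[[0,0,0],0]]' |grep -E "pos|ft";  python3 -m creep '[[[0,0,-10],0],[[0,0,-30],0],[[0,0,-60],0],[[0,0,-95],0],[[0,0,-130],0]]' >/dev/null; python3 -m creep '[[[0,0,-35],0],[[0,0,-70],0],[[0,0,-95],0],[[0,0,-105],0],[[0,0,-105],0]]'
```

```text
position: [0.6149, 0.0005, 0.1624]
ft_force: [0.0, -0.6, 0.7]
clock: 21.35
position: [0.6151, 0.0005, 0.1616]
ee_rot: [1.0, -0.0, 0.001, -0.0]
ft_force: [0.2, 0.1, 2.9]
grip_width: 0.385
grasp_force: 39.4
position: [0.6152, 0.0005, 0.1615]
ft_force: [0.2, 0.1, 5.4]
clock: 22.43
position: [0.6152, 0.0005, 0.3983]
ee_rot: [1.0, -0.0, 0.002, -0.0]
ft_force: [0.7, 0.6, -1.3]
grip_width: 0.379
grasp_force: 39.9
```

Now to the block at (0.580, 0.260): tool shift (-35, -259).

```bash
python3 -m creep '[[[-2,-16,0],0],[[-6,-42,0],0],[[-10,-72,0],0],[[-14,-102,0],0],[[-18,-132,0],0]]' >/dev/null; python3 -m creep '[[[-4,-30,0],0],[[-8,-60,0],0],[[-12,-90,0],0],[[-15,-114,0],0],[[-17,-127,0],0]]'>/dev/null; python3 -m creep '[[[0,0,10],0],[[0,0,35],0],[[0,0,60],0],[[0,0,75],0],[[0,0,78],0]]'>/dev/null; python3 -m creep '[[[0,0,0],0],[[0,0,0],0],[[0,0,0],0]]'|grep -E "pos|ft"
python3 - <<'E'
from h import *
c=camera("side");cv2.imwrite("pics/s9.png",cv2.resize(c["pixels"][120:280,220:460,::-1],(720,480)))
E
```

```text
position: [0.5805, 0.2592, 0.3191]
ft_force: [-0.4, -0.3, -1.3]
```

View pics/s9.png

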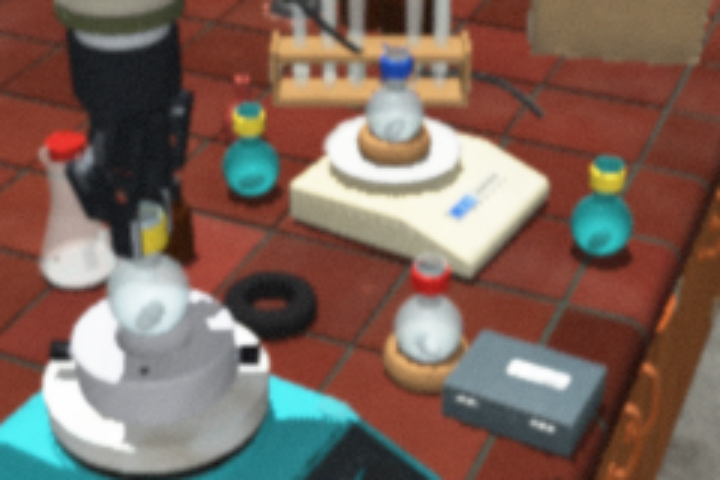

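Yellow hangs over the bowl: bulb (150,295), bowl centre about (152,335). The expected contact is at z 0.298.

```bash
python3 -m creep '[[[0,0,6],0],[[0,0,13],0],[[0,0,18],0],[[0,0,18],0]]'| grep -E "pos|ft";python3 -m creep '[[[0,0,2],0],[[0,0,5],0],[[0,0,5],0]]'| grep -E "pos|ft"
```

```text
position: [0.5796, 0.2597, 0.2988]
ft_force: [-0.0, 1.0, -1.4]
position: [0.5805, 0.2599, 0.298]
ft_force: [-3.8, -1.6, 15.6]
```

```bash
python3 -m creep '[[[0,0,0],0],[[0,0,0],0],[[0,0,0],0],[[0,0,0],0],[[0,0,0],0]]' 1 | grep -E "grip"; python3 -m creep '[[[0,0,-10],0],[[0,0,-30],0],[[0,0,-60],0],[[0,0,-90],0],[[0,0,-120],0]]' >/dev/null; python3 -m creep '[[[0,30,-5],0],[[0,60,-5],0],[[0,90,-5],0],[[0,115,-5],0],[[0,120,-5],0]]' > /dev/null; python3 -m creep '[[[0,0,0],0],[[0,0,0],0],[[0,0,0],0],[[0,0,0],0]]'
python3 - <<'E'
from h import *
c=camera("side");cv2.imwrite("pics/s10.png",cv2.resize(c["pixels"][120:280,220:460,::-1],(720,480)))
E
```

```text
grip_width: 0.996
clock: 26.15
position: [0.5796, 0.1412, 0.4199]
ee_rot: [1.0, 0.001, -0.0, -0.0]
ft_force: [0.3, -0.0, 0.1]
grip_width: 1.003
grasp_force: 0.0
```

View pics/s10.png

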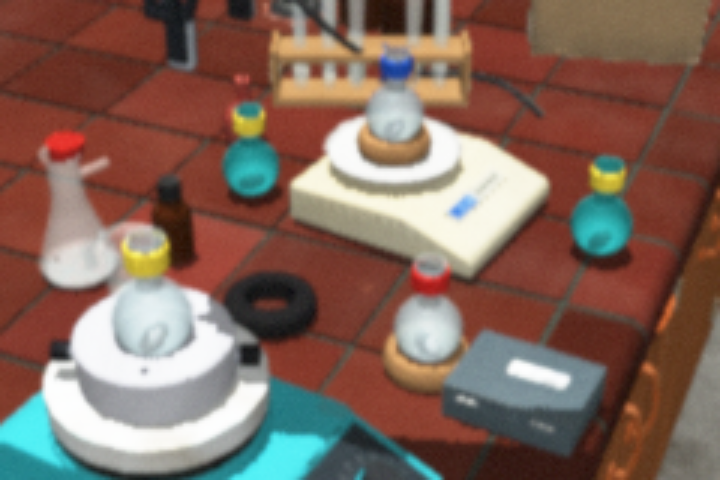

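All three flasks are upright in their seats: yellow (147,290), blue (396,95), red (428,310). The black ring is empty (270,305), and the beaker and bottle have not moved. Handing in.

```bash
python3 -c "
from workcell import manip
print(manip.hand_in())"
```

```text
the job is handed in; nothing more can be done
None
```

I handed the job in at about 26 s: red is in the bench cork ring, blue on the balance and yellow in the heating block, all upright in the last picture, with the black ring empty and the beaker and brown bottle where they stood; hand-in returned no verdict.

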